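# Sort finished mouldings into their trays

## Task

Sort the five white mouldings on the bench into the card trays: the two tank bungs into the tray with two square bays, one in each bay; the two grab handles into the tray with two long bays, one in each bay; and the sleeve into the round tub. Leave every piece standing upright as it stood on the bench, down on the floor of its bay and let go, and leave the roll of tape and the scraper where they are.

Things in the scene. Friction and masses are not known exactly. Their poses are not given: they have to be found in the camera images.
- bung_1: White plastic tank bung: a round flange 52 mm across and 12 mm high with a plain cylinder 36 mm across rising from it to 50 mm in all; it stands on its flange, loose, about 60 g. Grip the cylinder from above. Origin: centre of its underside, z up. Its yaw means nothing.
- bung_2: The other bung, same as bung_1. White plastic tank bung: a round flange 52 mm across and 12 mm high with a plain cylinder 36 mm across rising from it to 50 mm in all; it stands on its flange, loose, about 60 g. Grip the cylinder from above. Origin: centre of its underside, z up. Its yaw means nothing.
- handle_1: White plastic grab handle standing on two feet like a bridge, loose, about 60 g: 84 mm long (its x), 26 mm wide at the feet (its y), 50 mm high. The bar on top runs its full length, 20 mm wide, 34 to 50 mm high; feet 22 mm long at each end. Grip across the bar at mid length, from above. Origin: centre of its underside, z up. The same either way round.
- handle_2: The other, same as handle_1. White plastic grab handle standing on two feet like a bridge, loose, about 60 g: 84 mm long (its x), 26 mm wide at the feet (its y), 50 mm high. The bar on top runs its full length, 20 mm wide, 34 to 50 mm high; feet 22 mm long at each end. Grip across the bar at mid length, from above. Origin: centre of its underside, z up. The same either way round.
- sleeve: White plastic sleeve: a plain tube standing on end, 54 mm outside, 34 mm bore, 48 mm high, loose, about 60 g. Grip it across the outside from above. Origin: centre of its underside, z up. Its yaw means nothing.
- square_bay_tray: Brown card tray, open, dark floor, fixed to the bench, 84 mm (its x) by 164 mm (its y), 22 mm high; floor and walls 4 mm thick. A 4 mm wall of the same height across the middle (along its x) makes two square bays, 76 by 78 mm inside, centred at y = +41 and -41 mm. For the bungs. Origin: centre of its underside, z up. The bay floors lie at z = 4 mm.
- long_bay_tray: Brown card tray, open, dark floor, fixed to the bench, 116 mm (its x) by 124 mm (its y), 22 mm high; floor and walls 4 mm thick. A like wall along its x in the middle makes two long bays, 108 mm (x) by 56 mm (y) inside, centred at y = +30 and -30 mm. For the handles, lengthwise; a gripper opened wide may strike the neighbour. Origin: centre of its underside, z up. The bay floors lie at z = 4 mm.
- round_tub: Brown round open tub, dark floor, fixed to the bench, 88 mm outside, 80 mm inside, 22 mm high, floor 4 mm thick. For the sleeve. Origin: centre of its underside, z up. The floor lies at z = 4 mm.
- tape_roll: Grey roll of tape lying flat, 90 mm outside, 36 mm high, loose; a bystander to be left alone. Origin: centre of its underside, z up.
- scraper: Hand scraper lying flat, orange handle 100 by 24 by 18 mm and a steel blade, 150 mm long in all (its x), loose; a bystander to be left alone. Origin: on its underside, at mid length, z up.

How it is judged:
By the outcome, as a careful person would: the job done as asked, in the order asked, and still so for the second after the job is handed in, with the robot touching nothing.
It also fails if it takes over 115 s, if anything falls off the work surface, if the arm or the gripper's body presses on something with over 40 N, if the wrist force passes 120 N, or if a joint passes its speed limit or range.

## Robot

A 7-joint arm with a two-finger parallel gripper is mounted at the origin on the work surface. World frame = base frame: x ahead of the robot, y to its left, z up, the work surface at z = 0. Lengths are in m, angles in rad, forces in N, time in s.
With the tool pointing down it reaches from about 0.4 to 0.875 m from the base axis. Payload 19.3 kg.
Tool frame: the origin (TCP) lies on the centre line of the jaws, within the pads' length; the fingertips stand 19 mm ahead of it and the grasp point (between the pads) is the TCP (bot.nose_length is the distance from the TCP to the fingertips, in m); y points along the fingers, z is the direction in which the jaws open and shut, and the axes are right-handed (so a half turn about y gives the same grasp; the last joint's range is limited). The gripper opens to 85 mm and grips with 20 to 120 N. Pads are 22 mm wide; open, the fingers measure 114 mm over their backs; the gripper's body (76 mm by 85 mm) begins 54 mm behind the grasp point. The pads swing forward as they close: fully open they stand 13 mm farther back than shut.
Start: joints at [-1.24, 0.521, -0.036, 1.599, 0.021, 1.021, -0.113], TCP at [0.244, 0.575, 0.25] pointing down, gripper open.
Joint ranges: [-2.91, 2.91], [-0.3, 2.13], [-1.5, 1.42], [0.17, 2.43], [-1.26, 4.41], [0.16, 1.93], [-2.52, 2.52]. Speed limits (rad/s): [1.89, 1.89, 2.39, 2.39, 3.01, 3.01, 3.01].

## Interface

Orientations are given as [roll, pitch, yaw] about the fixed x, y, z axes, in that order (R = Rz(yaw) Ry(pitch) Rx(roll)).
In Python, from workcell import observe, cams, workorder, bot gives the robot as it stands. The module is installed in compiled form; this text tells all that it offers.
- The arm moves only by the tool apply_moves, never from a script. Its arguments are lists of equal length, an entry for each row: "jaw": the opening, from -1 (shut) to 1 (fully open), so that 0 is half open; "translation": the shift along the world's x, y, z in m, a list of three; "angular": the turn, a rotation vector about the world's x, y, z in degrees, a list of three. In form: {"jaw": [jaw, ...], "translation": [[x, y, z], ...], "angular": [[ax, ay, az], ...]}. A call has 1 to 5 rows; each row is the pose to reach, as a shift and turn from the pose commanded when the call began; what a row does not reach only later rows make up. A row lasts 1/10 s, in which the tool goes at most 50 mm and 8.59 degrees, less where a joint would pass 70% of its speed; a pose out of reach is approached as far as the arm can. A call with a gripper value outside its range is refused whole. The fingers move at their own pace and stop on an object; "newtons" is the grip in N (left out, the last holds). Time passes only in rows, so rows that repeat a pose let the fingers close. It gives the time, the measured TCP pose, the force and the opening at its end, in the units of the state.
- observe(): the state, without advancing time (a new reading comes with each control period).
- cams.grab_frame(name): name is "scene" or "top"; returns a dict with "pixels" (420x560x3 uint8, red, green, blue), "mtx" (3x3 intrinsics, pixels), "R" (3x3) and "t" (3): a world point X has camera coordinates R X + t. Camera axes: x right, y down, z forward; pixel columns grow to the right and rows downward; lengths in m; the calibration is good to about 2 mm. A picture is of the moment at which its call begins. There is no depth.
- workorder.job_done(): hands the job in, once; it reports no verdict.
The state is a dict: "clock": time; "qpos": joint angles; "qd": joint speeds; "joint_efforts": joint torques, N m; "position": TCP position; "tool_rot": TCP orientation; "force": force on the tool from outside, world axes, zero at the start; "moment": the same for the moment, N m; "grip_width": finger opening in m.
Only numpy, scipy, OpenCV 4.12 (cv2) and the standard library are available. Lean on these libraries where they do the work, as an engineer would, in place of code of your own. Each camera call takes 0.05 s, during which the arm holds its last target. There are 200 camera calls.

## Working session

There is one attempt and no reset: what is moved stays moved. The work goes in short steps, Python scripts to look and compute and a tool call to move; the robot and the scene stay as the last step left them, time stands still between calls to the robot, and variables do not carry over. Pictures are saved under pics/ and viewed, about 12 in all and at most 16, crops included, and the job is handed in when it is done.

Besides the shell and the picture viewer there is one more tool, called as name(argument=value, ...), one argument or row to a line, values as JSON. apply_moves: Moves the arm, as the interface text tells. Its arguments: {"type":"object","properties":{"jaw":{"type":"array"},"translation":{"type":"array"},"angular":{"type":"array"},"newtons":{"type":"number"}},"required":["jaw","translation","angular"]}

```bash
mkdir -p pics; python3 - <<'E'
from workcell import observe,cams,bot
import cv2,numpy as np
for n in("top","scene"):
    f=cams.grab_frame(n); cv2.imwrite(f"pics/{n}0.png",f["pixels"][:,:,::-1]); np.savez(f"{n}0.npz",**f)
    print(n,f["mtx"].tolist(),np.round(f["R"],3).tolist(),np.round(f["t"],3).tolist(), (-f["R"].T@f["t"]).round(3))
print(observe(),bot.nose_length)
E
```

```text
top [[427.10008703763947, 0.0, 279.7836553716821], [0.0, 427.10008703763947, 208.26504631285292], [0.0, 0.0, 1.0]] [[0.011, -1.0, -0.013], [-0.989, -0.009, -0.149], [0.149, 0.015, -0.989]] [-0.001, 0.529, 1.121] [ 0.355 -0.013  1.187]
scene [[499.2835360690327, 0.0, 280.06103462926643], [0.0, 499.2835360690327, 216.86984953259923], [0.0, 0.0, 1.0]] [[0.297, 0.955, -0.004], [0.63, -0.199, -0.751], [-0.718, 0.22, -0.661]] [-0.151, -0.278, 1.695] [ 1.436 -0.285  0.911]
{'clock': 0.1, 'qpos': array([-1.24018683,  0.52193629, -0.03634024,  1.59993944,  0.02121284,
        1.02110207, -0.1127765 ]), 'qd': array([ 0.00114473, -0.0024861 , -0.00034923, -0.00031342,  0.00088786,
        0.00046288, -0.00176942]), 'joint_efforts': array([ 6.17837723e-03, -9.28494143e+01,  1.98513798e+00, -3.70534301e+01,
        1.82374183e-02,  5.25223455e-03, -3.86903992e-05]), 'position': array([0.24376991, 0.57519892, 0.24979857]), 'tool_rot': array([-1.57179329e+00, -7.42936282e-05, -4.00779335e-01]), 'force': array([ 1.20389404,  0.12170512, -0.5055843 ]), 'moment': array([-0.0475888 ,  0.05018726,  0.02722379]), 'grip_width': 0.08542325269085516} 0.019
```

View pics/top0.png

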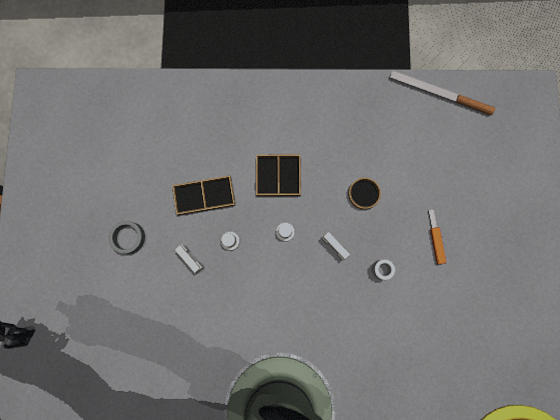

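View pics/scene0.png

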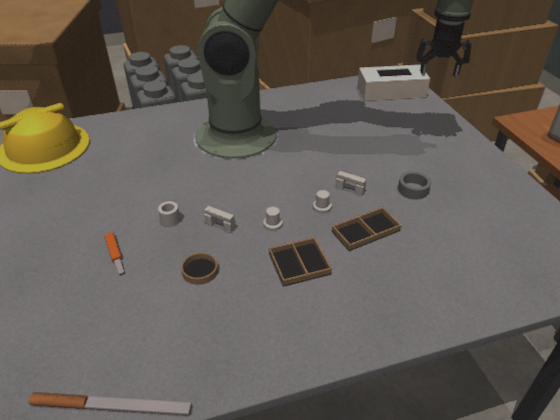

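Top view: the square-bay tray is at (204,195), the long-bay tray at (278,175) and the tub at (364,193). The bungs are at (230,241) and (285,232), the handles at (189,259) and (336,246), and the sleeve at (385,270). Tape is at (126,238) and the scraper at (437,238). The scene view agrees. I'll zoom in next to pick the segmentation.

```bash
cat > h.py <<'E'
import cv2,numpy as np
def px2w(f,uv,z):
    uv=np.atleast_2d(np.float64(uv)); K,R,t=f["mtx"],f["R"],f["t"]
    d=np.c_[uv,np.ones(len(uv))]@np.linalg.inv(K).T@R
    c=-R.T@t
    return (c+d*((z-c[2])/d[:,2])[:,None])[:,:2]
def w2px(f,X):
    p=np.atleast_2d(X)@f["R"].T+f["t"]; p=p@f["mtx"].T; return p[:,:2]/p[:,2:]
E
python3 - <<'E'
import cv2,numpy as np
im=cv2.imread("pics/top0.png")
a=cv2.resize(im[215:290,165:405],None,fx=3.33,fy=3.33,interpolation=cv2.INTER_NEAREST)
b=cv2.resize(im[145:220,165:405],None,fx=3.33,fy=3.33,interpolation=cv2.INTER_NEAREST)
cv2.imwrite("pics/c0.png",np.vstack([b,a]))
g=im.max(2)
for n,(u,v) in dict(b1=(230,241),b2=(285,232),h1=(189,259),h2=(336,246),s=(385,270)).items():
    print(n);print(g[v-12:v+13:2,u-16:u+17:2])
E
```

```text
b1
[[130 130 129 130 130 130 129 129 127 129 134 131 125 129 131 130 130]
 [130 129 130 129 125 128 134 143 141 144 123 123 128 131 127 128 131]
 [132 128 130 132 129 134 168 183 162 184 191 131 133 133 132 131 132]
 [132 130 124 125 144 188 186 186 187 170 168 194 127 126 128 132 135]
 [131 131 127 124 179 185 186 185 187 189 133 175 170 127 130 133 127]
 [128 127 128 128 180 184 186 185 186 189 158 157 190 115 131 129 134]
 [130 126 130  94 178 187 186 186 187 188 137 137 196 115 130 127 131]
 [129 128 130  99 145 186 187 186 187 190  83 170 167 125 130 130 130]
 [126 132 132  94 127 152 180 182 182  75 126 182 124 134 134 132 130]
 [130 130 129 139  67 131 134  94  90 168 190 138 123 131 130 129 131]
 [130 129 128 134 108  81 101 126 183 178 100 132 132 128 129 132 129]
 [127 126 128 133 135 132 134 128 104 129 134 131 134 133 129 131 133]
 [123 128 130 131 128 129 131 129 129 132 131 131 132 132 126 130 132]]
b2
[[134 132 130 132 135 133 132 131 133 132 130 134 130 130 136 133 132]
 [132 129 132 135 133 132 138 149 145 146 128 129 135 131 132 130 132]
 [132 131 132 133 129 135 18
[... 2833 characters left out ...]
 62  64 188 187  77  60  58  52 169 190 145 130 132 132 130]
 [123  74  58 162 190 130  75  82  80  59  54 180 191 135 135 134 131]
 [ 77  70  59 179 190 132 109  79  81  69  58 153 189 145 134 131 133]
 [ 79  67  56 180 191 136 132  81  81  64  57 133 189 146 132 133 132]
 [ 79  77  59 130 190 154 131  98  82  63  51 179 188 130 133 133 135]
 [ 78  82  65  49 189 192 145  91  65  47 139 190 179 132 130 134 131]
 [ 79  84  81  56 108 189 191 176 156 191 189 183 139 130 133 132 130]
 [ 90  79  81  85  62  73 174 185 187 179 179 135 129 130 134 134 132]
 [132  96  84  81  82  82  75 125 110 132 131 128 133 135 134 134 135]
 [129 129 135  90  95  97 127 132 132 129 130 134 132 133 135 134 132]]
```

View pics/c0.png

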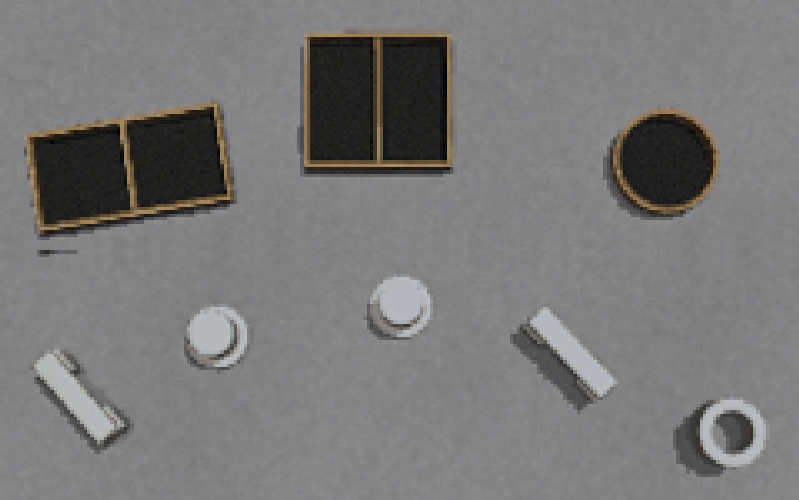

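```bash
python3 - <<'E'
import cv2,numpy as np
from h import *
T=dict(np.load("top0.npz")); S=dict(np.load("scene0.npz"))
im=T["pixels"]; k=8
up=lambda c: cv2.resize(c,None,fx=k,fy=k,interpolation=cv2.INTER_CUBIC)
def full(p,u0,v0): return (np.float64(p)+.5)/k-.5+[u0,v0]
for n,(u,v) in dict(b1=(230,241),b2=(285,232),s=(385,270)).items():
    c=up(im[v-18:v+18,u-18:u+18].max(2)); z=.048 if n=='s' else .05
    r=k*427/(1.13)*(.027 if n=='s' else .018)
    h=cv2.HoughCircles(cv2.GaussianBlur(c,(0,0),3),cv2.HOUGH_GRADIENT,1.5,200,param1=80,param2=10,minRadius=int(r*.93),maxRadius=int(r*1.08))
    p=h[0,0]; w=px2w(T,full(p[:2],u-18,v-18),z)[0]
    print(n,p[2]/r,w.round(4))
for n,(u,v) in dict(h1=(189,259),h2=(336,246)).items():
    m=np.uint8(up(im[v-25:v+25,u-25:u+25].max(2))>162)
    m=cv2.morphologyEx(m,cv2.MORPH_OPEN,cv2.getStructuringElement(2,(35,35)))
    cs=max(cv2.findContours(m,0,1)[0],key=cv2.contourArea)
    w=px2w(T,full(cs[:,0],u-25,v-25),.05)
    r=cv2.minAreaRect(np.float32(w*1000)); b=cv2.boxPoints(r)
    e=b[1]-b[0] if np.linalg.norm(b[1]-b[0])>np.linalg.norm(b[2]-b[1]) else b[2]-b[1]
    print(n,r,"heading",np.degrees(np.arctan2(e[1],e[0]))%180)
hsv=cv2.cvtColor(im,cv2.COLOR_RGB2HSV)
for n,(u,v) in dict(sq=(204,195),lo=(278,175),tub=(364,193)).items():
    c=up(hsv[v-38:v+38,u-38:u+38])
    m=np.uint8((c[:,:,1]>80)&(c[:,:,2]>90))
    cs=max(cv2.findContours(m,0,1)[0],key=cv2.contourArea)
    w=np.float32(px2w(T,full(cs[:,0],u-38,v-38),.022)*1000)
    print(n,cv2.minEnclosingCircle(w) if n=='tub' else (cv2.minAreaRect(w),cv2.boxPoints(cv2.minAreaRect(w)).round().tolist()))
E
```

```text
b1 1.0484403 [0.4394 0.1392]
b2 0.97401124 [ 0.4689 -0.0098]
s 1.0383327 [ 0.3682 -0.275 ]
h1 ((390.47674560546875, 249.4456787109375), (80.76579284667969, 17.60637092590332), 42.901344299316406) heading 42.901356
h2 ((429.9712829589844, -147.41912841796875), (80.9324951171875, 17.68779754638672), 43.3238525390625) heading 43.323845
sq (((567.68408203125, 217.44781494140625), (84.26170349121094, 165.08041381835938), 10.358839988708496), [[511.0, 291.0], [541.0, 129.0], [624.0, 144.0], [594.0, 306.0]])
lo (((626.7420043945312, 10.833000183105469), (114.94586944580078, 123.23172760009766), 0.8638890981674194), [[568.0, 72.0], [570.0, -52.0], [685.0, -50.0], [683.0, 73.0]])
tub ((577.0376586914062, -229.23045349121094), 44.10211944580078)
```

Sizes match the nominals. I'll follow the stated order: bungs, handles, sleeve. First, bung_1.

apply_moves(
  jaw=[0.4,0.4,0.4,0.4,0.4],
  translation=[
    [0.02,-0.044,-0.013],
    [0.039,-0.087,-0.026],
    [0.058,-0.131,-0.039],
    [0.078,-0.174,-0.052],
    [0.098,-0.218,-0.065],
  ],
  angular=[
    [0,0,0],
    [0,0,0],
    [0,0,0],
    [0,0,0],
    [0,0,0],
  ],
  newtons=40,
)

```text
clock: 0.6
position: [0.3422, 0.3557, 0.1848]
tool_rot: [-1.571, -0.0, -0.4]
force: [2.0, 0.4, -0.2]
grip_width: 0.0598
```

apply_moves(
  jaw=[0.4,0.4,0.4,0.4,0.4],
  translation=[
    [0.02,-0.044,-0.013],
    [0.039,-0.087,-0.026],
    [0.058,-0.131,-0.039],
    [0.078,-0.174,-0.052],
    [0.098,-0.218,-0.065],
  ],
  angular=[
    [0,0,0],
    [0,0,0],
    [0,0,0],
    [0,0,0],
    [0,0,0],
  ],
)

```text
clock: 1.1
position: [0.4402, 0.1379, 0.1198]
tool_rot: [-1.571, -0.0, -0.4]
force: [1.4, 1.2, -0.0]
grip_width: 0.0599
```

apply_moves(
  jaw=[0.4,0.4,0.4],
  translation=[
    [0,0,0],
    [0,0,0],
    [0,0,0],
  ],
  angular=[
    [0,0,0],
    [0,0,0],
    [0,0,0],
  ],
)

```text
clock: 1.4
position: [0.4396, 0.1405, 0.1204]
tool_rot: [-1.57, 0.0, -0.4]
force: [-0.5, 0.5, -0.7]
grip_width: 0.0594
```

apply_moves(
  jaw=[0.4,0.4,0.4,0.4,-0.6],
  translation=[
    [0,0,-0.03],
    [0,0,-0.06],
    [0,0,-0.08],
    [0,0,-0.08],
    [0,0,-0.08],
  ],
  angular=[
    [0,0,0],
    [0,0,0],
    [0,0,0],
    [0,0,0],
    [0,0,0],
  ],
)

```text
clock: 1.9
position: [0.4396, 0.1405, 0.0408]
tool_rot: [-1.571, 0.0, -0.399]
force: [-0.6, -0.1, 0.3]
grip_width: 0.0466
```

apply_moves(
  jaw=[-0.6,-0.6,-0.6,-0.6],
  translation=[
    [0,0,0],
    [0,0,0],
    [0,0,0],
    [0,0,0],
  ],
  angular=[
    [0,0,0],
    [0,0,0],
    [0,0,0],
    [0,0,0],
  ],
)

```text
clock: 2.3
position: [0.4403, 0.1402, 0.0416]
tool_rot: [-1.569, -0.001, -0.4]
force: [-3.3, 1.4, 12.1]
grip_width: 0.0344
```

apply_moves(
  jaw=[-0.6,-0.6,-0.6,-0.6],
  translation=[
    [0,0,0.02],
    [0,0,0.05],
    [0,0,0.08],
    [0,0,0.08],
  ],
  angular=[
    [0,0,0],
    [0,0,0],
    [0,0,0],
    [0,0,0],
  ],
)

```text
clock: 2.7
position: [0.4415, 0.1402, 0.1242]
tool_rot: [-1.566, -0.004, -0.401]
force: [-0.3, 0.4, -0.9]
grip_width: 0.0345
```

```bash
cat > snap.py <<'E'
import sys,cv2,numpy as np
from workcell import cams
o=[]
for n,(v0,v1,u0,u1) in dict(top=(140,290,100,410),scene=(120,300,140,440)).items():
    f=cams.grab_frame(n); np.savez(f"{n}_{sys.argv[1]}.npz",**f)
    o.append(cv2.resize(f["pixels"][v0:v1,u0:u1,::-1],(600,300),interpolation=cv2.INTER_CUBIC))
cv2.imwrite(f"pics/{sys.argv[1]}.png",np.vstack(o))
E
python3 snap.py s1
```

```text
(no output)
```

View pics/s1.png

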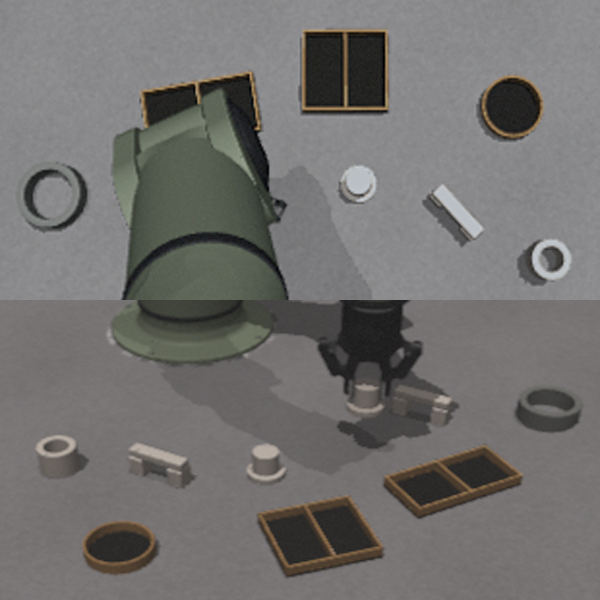

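Bung_1 is held upright (lower panel 365,395). Next I carry it over the left square bay.

apply_moves(
  jaw=[-0.6,-0.6,-0.6,-0.6,-0.6],
  translation=[
    [0.02,0.02,0],
    [0.05,0.05,0],
    [0.08,0.08,0],
    [0.105,0.104,0],
    [0.12,0.119,0],
  ],
  angular=[
    [0,0,0],
    [0,0,0],
    [0,0,0],
    [0,0,0],
    [0,0,0],
  ],
)

```text
clock: 3.3
position: [0.5607, 0.2605, 0.1191]
tool_rot: [-1.571, 0.001, -0.4]
force: [-0.9, -0.8, -0.1]
grip_width: 0.0347
```

apply_moves(
  jaw=[-0.6,-0.6,-0.6,-0.6,-0.6],
  translation=[
    [0,0,0],
    [0,0,-0.02],
    [0,0,-0.04],
    [0,0,-0.06],
    [0,0,-0.06],
  ],
  angular=[
    [0,0,0],
    [0,0,0],
    [0,0,0],
    [0,0,0],
    [0,0,0],
  ],
)

```text
clock: 3.8
position: [0.5578, 0.2573, 0.0574]
tool_rot: [-1.575, 0.003, -0.401]
force: [-0.5, -0.2, -0.4]
grip_width: 0.0348
```

apply_moves(
  jaw=[-0.6,-0.6,-0.6],
  translation=[
    [0,0,0],
    [0,0,0],
    [0,0,0],
  ],
  angular=[
    [0,0,0],
    [0,0,0],
    [0,0,0],
  ],
)

```text
clock: 4.1
position: [0.5602, 0.2587, 0.0613]
tool_rot: [-1.57, -0.001, -0.401]
force: [-0.1, -0.5, -0.8]
grip_width: 0.0348
```

```bash
python3 snap.py s2
```

```text
(no output)
```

View pics/s2.png

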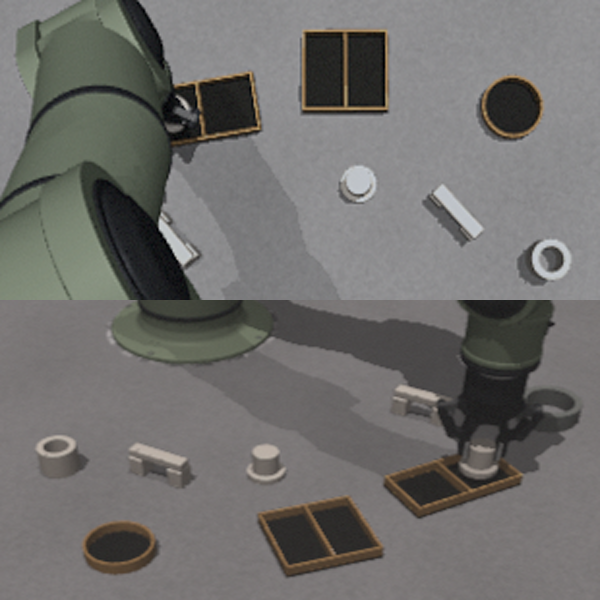

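It is centred over the left bay, so I'll lower it gently.

apply_moves(
  jaw=[-0.6,-0.6,-0.6,-0.6,-0.6],
  translation=[
    [0,0,-0.006],
    [0,0,-0.011],
    [0,0,-0.013],
    [0,0,-0.014],
    [0,0,-0.014],
  ],
  angular=[
    [0,0,0],
    [0,0,0],
    [0,0,0],
    [0,0,0],
    [0,0,0],
  ],
)

```text
clock: 4.7
position: [0.5597, 0.2585, 0.0461]
tool_rot: [-1.571, 0.0, -0.401]
force: [0.1, -0.2, 0.1]
grip_width: 0.0347
```

apply_moves(
  jaw=[-0.6,-0.6],
  translation=[
    [0,0,0],
    [0,0,0],
  ],
  angular=[
    [0,0,0],
    [0,0,0],
  ],
)

```text
clock: 4.9
position: [0.5599, 0.2586, 0.0464]
tool_rot: [-1.571, -0.0, -0.401]
force: [0.2, -0.2, -0.7]
grip_width: 0.0347
```

apply_moves(
  jaw=[-0.6,-0.6,-0.6],
  translation=[
    [0,0,-0.001],
    [0,0,-0.001],
    [0,0,-0.001],
  ],
  angular=[
    [0,0,0],
    [0,0,0],
    [0,0,0],
  ],
)

```text
clock: 5.2
position: [0.56, 0.2586, 0.0457]
tool_rot: [-1.57, -0.0, -0.401]
force: [-1.9, -0.0, 6.1]
grip_width: 0.0345
```

apply_moves(
  jaw=[-0.6,-0.6,-0.6],
  translation=[
    [0,0,-0.001],
    [0,0,-0.001],
    [0,0,-0.001],
  ],
  angular=[
    [0,0,0],
    [0,0,0],
    [0,0,0],
  ],
)

```text
clock: 5.5
position: [0.56, 0.2586, 0.0456]
tool_rot: [-1.57, -0.0, -0.401]
force: [-7.6, -3.3, 22.9]
grip_width: 0.0346
```

Contact is confirmed (23 N up). I'll ease off, open, rise, then go to bung_2.

apply_moves(
  jaw=[-0.6,0.0,0.3,0.3,0.3],
  translation=[
    [0,0,0.001],
    [0,0,0.001],
    [0,0,0.001],
    [0,0,0.001],
    [0,0,0.006],
  ],
  angular=[
    [0,0,0],
    [0,0,0],
    [0,0,0],
    [0,0,0],
    [0,0,0],
  ],
)

```text
clock: 6.0
position: [0.5595, 0.2584, 0.0499]
tool_rot: [-1.572, 0.001, -0.401]
force: [-0.1, -0.8, -0.3]
grip_width: 0.0553
```

apply_moves(
  jaw=[0.3,0.3,0.3,0.4,0.4],
  translation=[
    [0,0,0.03],
    [0,0,0.06],
    [0,0,0.07],
    [-0.01,-0.03,0.07],
    [-0.025,-0.074,0.07],
  ],
  angular=[
    [0,0,0],
    [0,0,0],
    [0,0,0],
    [0,0,0],
    [0,0,0],
  ],
)

```text
clock: 6.5
position: [0.5347, 0.1858, 0.1205]
tool_rot: [-1.569, -0.001, -0.398]
force: [0.9, -0.6, -0.4]
grip_width: 0.0599
```

apply_moves(
  jaw=[0.4,0.4,0.4,0.4,0.4],
  translation=[
    [-0.015,-0.044,0],
    [-0.03,-0.088,0],
    [-0.046,-0.132,0],
    [-0.06,-0.174,0],
    [-0.066,-0.194,0],
  ],
  angular=[
    [0,0,0],
    [0,0,0],
    [0,0,0],
    [0,0,0],
    [0,0,0],
  ],
)

```text
clock: 7.0
position: [0.4672, -0.013, 0.1204]
tool_rot: [-1.572, 0.0, -0.404]
force: [-0.1, 0.8, 0.4]
grip_width: 0.06
```

apply_moves(
  jaw=[0.4,0.4,0.4],
  translation=[
    [0,0,0],
    [0,0,0],
    [0,0,0],
  ],
  angular=[
    [0,0,0],
    [0,0,0],
    [0,0,0],
  ],
)

```text
clock: 7.3
position: [0.4692, -0.0085, 0.1203]
tool_rot: [-1.57, -0.0, -0.4]
force: [1.1, -0.3, -0.1]
grip_width: 0.0599
```

```bash
python3 snap.py s3
```

```text
(no output)
```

View pics/s3.png

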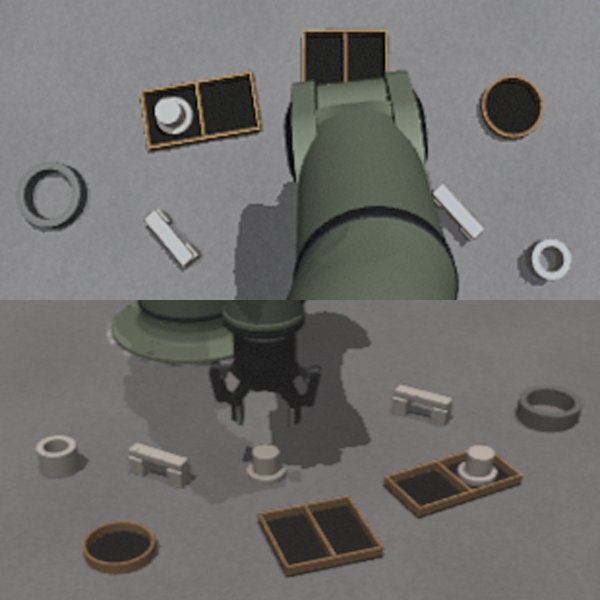

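Bung_1 stands upright in the left bay (175,112). On to bung_2, gripped 3 mm higher.

apply_moves(
  jaw=[0.4,0.4,0.4,0.4,-0.6],
  translation=[
    [0,0,-0.03],
    [0,0,-0.06],
    [0,0,-0.077],
    [0,0,-0.077],
    [0,0,-0.077],
  ],
  angular=[
    [0,0,0],
    [0,0,0],
    [0,0,0],
    [0,0,0],
    [0,0,0],
  ],
)

```text
clock: 7.9
position: [0.4689, -0.009, 0.0435]
tool_rot: [-1.571, 0.0, -0.4]
force: [0.6, 0.3, 0.5]
grip_width: 0.0466
```

apply_moves(
  jaw=[-0.6,-0.6,-0.6,-0.6],
  translation=[
    [0,0,0],
    [0,0,0],
    [0,0,0],
    [0,0,0],
  ],
  angular=[
    [0,0,0],
    [0,0,0],
    [0,0,0],
    [0,0,0],
  ],
)

```text
clock: 8.3
position: [0.4695, -0.0093, 0.0444]
tool_rot: [-1.57, -0.001, -0.401]
force: [-1.5, 0.3, 11.0]
grip_width: 0.0345
```

apply_moves(
  jaw=[-0.6,-0.6,-0.6,-0.6],
  translation=[
    [0,0,0.02],
    [0,0,0.05],
    [0,0,0.077],
    [0,0,0.077],
  ],
  angular=[
    [0,0,0],
    [0,0,0],
    [0,0,0],
    [0,0,0],
  ],
)

```text
clock: 8.7
position: [0.4705, -0.0094, 0.1237]
tool_rot: [-1.568, -0.005, -0.401]
force: [1.0, -0.5, -1.3]
grip_width: 0.0345
```

apply_moves(
  jaw=[-0.6,-0.6,-0.6,-0.6,-0.6],
  translation=[
    [0.02,0.035,0],
    [0.042,0.074,0],
    [0.064,0.113,0],
    [0.086,0.152,0],
    [0.106,0.187,0],
  ],
  angular=[
    [0,0,0],
    [0,0,0],
    [0,0,0],
    [0,0,0],
    [0,0,0],
  ],
)

```text
clock: 9.2
position: [0.5754, 0.1798, 0.1202]
tool_rot: [-1.57, -0.0, -0.4]
force: [0.2, -1.8, -0.2]
grip_width: 0.0344
```

apply_moves(
  jaw=[-0.6,-0.6,-0.6,-0.6,-0.6],
  translation=[
    [0,0,0],
    [0,0,-0.02],
    [0,0,-0.04],
    [0,0,-0.06],
    [0,0,-0.06],
  ],
  angular=[
    [0,0,0],
    [0,0,0],
    [0,0,0],
    [0,0,0],
    [0,0,0],
  ],
)

```text
clock: 9.7
position: [0.5733, 0.1769, 0.058]
tool_rot: [-1.573, 0.003, -0.401]
force: [-1.0, 0.2, -0.5]
grip_width: 0.0344
```

apply_moves(
  jaw=[-0.6,-0.6,-0.6,-0.6],
  translation=[
    [0,0,-0.006],
    [0,0,-0.01],
    [0,0,-0.01],
    [0,0,-0.01],
  ],
  angular=[
    [0,0,0],
    [0,0,0],
    [0,0,0],
    [0,0,0],
  ],
)

```text
clock: 10.1
position: [0.5751, 0.1776, 0.0508]
tool_rot: [-1.57, -0.0, -0.401]
force: [-0.2, 0.2, -0.6]
grip_width: 0.0344
```

```bash
python3 snap.py s4
```

```text
(no output)
```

View pics/s4.png

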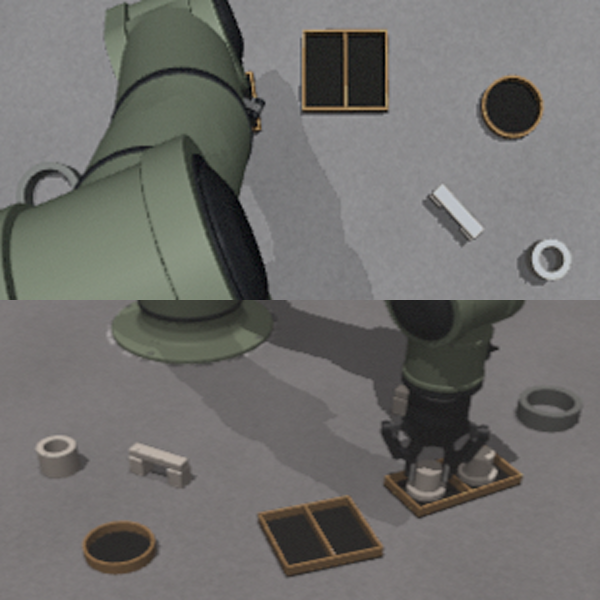

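Bung_2 is over the right bay. I'll lower it to contact.

apply_moves(
  jaw=[-0.6,-0.6,-0.6,-0.6],
  translation=[
    [0,0,-0.001],
    [0,0,-0.002],
    [0,0,-0.002],
    [0,0,-0.002],
  ],
  angular=[
    [0,0,0],
    [0,0,0],
    [0,0,0],
    [0,0,0],
  ],
)

```text
clock: 10.6
position: [0.5749, 0.1776, 0.0484]
tool_rot: [-1.571, -0.0, -0.401]
force: [-0.5, 0.1, 3.2]
grip_width: 0.0346
```

apply_moves(
  jaw=[-0.6,-0.6,-0.6],
  translation=[
    [0,0,-0.001],
    [0,0,-0.001],
    [0,0,-0.001],
  ],
  angular=[
    [0,0,0],
    [0,0,0],
    [0,0,0],
  ],
)

```text
clock: 10.9
position: [0.5749, 0.1776, 0.0483]
tool_rot: [-1.571, -0.0, -0.401]
force: [-6.7, -0.9, 22.1]
grip_width: 0.0344
```

apply_moves(
  jaw=[-0.6,0.0,0.2,0.2,0.2],
  translation=[
    [0,0,0.001],
    [0,0,0.001],
    [0,0,0.001],
    [0,0,0.001],
    [0,0,0.008],
  ],
  angular=[
    [0,0,0],
    [0,0,0],
    [0,0,0],
    [0,0,0],
    [0,0,0],
  ],
)

```text
clock: 11.4
position: [0.5743, 0.1774, 0.0547]
tool_rot: [-1.572, 0.001, -0.401]
force: [-0.4, 0.2, 0.5]
grip_width: 0.0513
```

apply_moves(
  jaw=[0.2,0.2,0.2,0.2,0.2],
  translation=[
    [0,0,0.03],
    [0,0,0.06],
    [0,0,0.065],
    [-0.02,0.008,0.065],
    [-0.04,0.016,0.065],
  ],
  angular=[
    [0,0,0],
    [0,0,0],
    [0,0,0],
    [0,0,8],
    [0,0,16],
  ],
)

```text
clock: 11.9
position: [0.5345, 0.1936, 0.1206]
tool_rot: [-1.571, -0.001, -0.117]
force: [1.2, -1.0, 0.0]
grip_width: 0.0514
```

apply_moves(
  jaw=[0.2,0.2,0.2,0.2,0.2],
  translation=[
    [-0.025,0.01,0],
    [-0.05,0.02,0],
    [-0.075,0.03,0],
    [-0.1,0.04,0],
    [-0.12,0.047,0],
  ],
  angular=[
    [0,0,8],
    [0,0,16],
    [0,0,24],
    [0,0,32],
    [0,0,40],
  ],
)

```text
clock: 12.4
position: [0.4135, 0.2411, 0.1205]
tool_rot: [-1.571, -0.0, 0.583]
force: [0.7, 0.2, 0.1]
grip_width: 0.0511
```

apply_moves(
  jaw=[0.2,0.2,0.2,0.2],
  translation=[
    [-0.015,0.005,0],
    [-0.025,0.009,0],
    [-0.025,0.009,0],
    [-0.025,0.009,0],
  ],
  angular=[
    [0,0,5],
    [0,0,10],
    [0,0,10],
    [0,0,10],
  ],
)

```text
clock: 12.8
position: [0.3903, 0.2494, 0.1204]
tool_rot: [-1.571, -0.0, 0.748]
force: [-0.4, 0.9, 0.2]
grip_width: 0.0511
```

```bash
python3 snap.py s5; python3 -c "
from workcell import observe;print(observe()['qpos'].round(2))"
```

```text
[-0.46  0.49 -0.31  2.11  0.27  0.57  1.36]
```

View pics/s5.png

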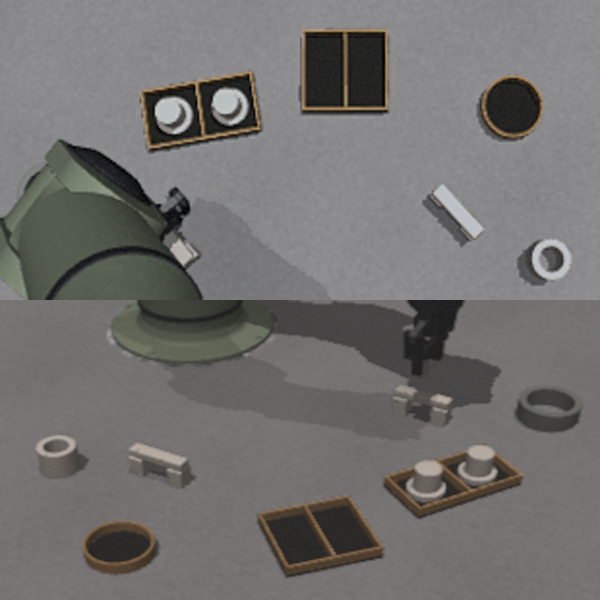

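Both bungs stand upright in their own bays (175,112 and 229,104). Now handle_1.

apply_moves(
  jaw=[0.2,0.2,0.2,0.2,-0.9],
  translation=[
    [0,0,-0.03],
    [0,0,-0.06],
    [0,0,-0.077],
    [0,0,-0.077],
    [0,0,-0.077],
  ],
  angular=[
    [0,0,0],
    [0,0,0],
    [0,0,0],
    [0,0,0],
    [0,0,0],
  ],
)

```text
clock: 13.4
position: [0.3901, 0.2495, 0.0436]
tool_rot: [-1.571, 0.0, 0.75]
force: [0.1, -0.1, 1.0]
grip_width: 0.0382
```

apply_moves(
  jaw=[-0.9,-0.9,-0.9,-0.9,-0.9],
  translation=[
    [0,0,0],
    [0,0,0],
    [0,0,0],
    [0,0,0],
    [0,0,0],
  ],
  angular=[
    [0,0,0],
    [0,0,0],
    [0,0,0],
    [0,0,0],
    [0,0,0],
  ],
)

```text
clock: 13.9
position: [0.3905, 0.2497, 0.0444]
tool_rot: [-1.571, -0.002, 0.75]
force: [0.0, -1.2, 10.2]
grip_width: 0.0192
```

apply_moves(
  jaw=[-0.9,-0.9,-0.9,-0.9,-0.9],
  translation=[
    [0,0,0.02],
    [0,0,0.05],
    [0,0,0.077],
    [0.02,-0.018,0.077],
    [0.048,-0.042,0.077],
  ],
  angular=[
    [0,0,0],
    [0,0,0],
    [0,0,0],
    [0,0,-4],
    [0,0,-10],
  ],
)

```text
clock: 14.4
position: [0.4384, 0.2082, 0.1221]
tool_rot: [-1.57, -0.003, 0.576]
force: [0.4, 0.2, -1.0]
grip_width: 0.019
```

apply_moves(
  jaw=[-0.9,-0.9,-0.9,-0.9,-0.9],
  translation=[
    [0.036,-0.032,0],
    [0.072,-0.064,0],
    [0.108,-0.096,0],
    [0.144,-0.128,0],
    [0.172,-0.152,0],
  ],
  angular=[
    [0,0,-6],
    [0,0,-12],
    [0,0,-18],
    [0,0,-24],
    [0,0,-29],
  ],
)

```text
clock: 14.9
position: [0.6117, 0.0527, 0.1212]
tool_rot: [-1.571, -0.001, 0.064]
force: [-0.0, 0.6, -0.3]
grip_width: 0.0193
```

apply_moves(
  jaw=[-0.9,-0.9,-0.9,-0.9],
  translation=[
    [0.016,-0.014,0],
    [0.016,-0.014,0],
    [0.016,-0.014,-0.02],
    [0.016,-0.014,-0.04],
  ],
  angular=[
    [0,0,-3],
    [0,0,-3],
    [0,0,-3],
    [0,0,-3],
  ],
)

```text
clock: 15.3
position: [0.6259, 0.042, 0.0808]
tool_rot: [-1.57, -0.001, 0.019]
force: [-0.3, 0.1, -1.0]
grip_width: 0.0192
```

apply_moves(
  jaw=[-0.9,-0.9,-0.9],
  translation=[
    [0,0,-0.01],
    [0,0,-0.01],
    [0,0,-0.01],
  ],
  angular=[
    [0,0,0],
    [0,0,0],
    [0,0,0],
  ],
)

```text
clock: 15.6
position: [0.626, 0.0418, 0.0711]
tool_rot: [-1.571, -0.001, 0.018]
force: [0.2, 0.3, -0.1]
grip_width: 0.0193
```

```bash
python3 snap.py s6
```

```text
(no output)
```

View pics/s6.png

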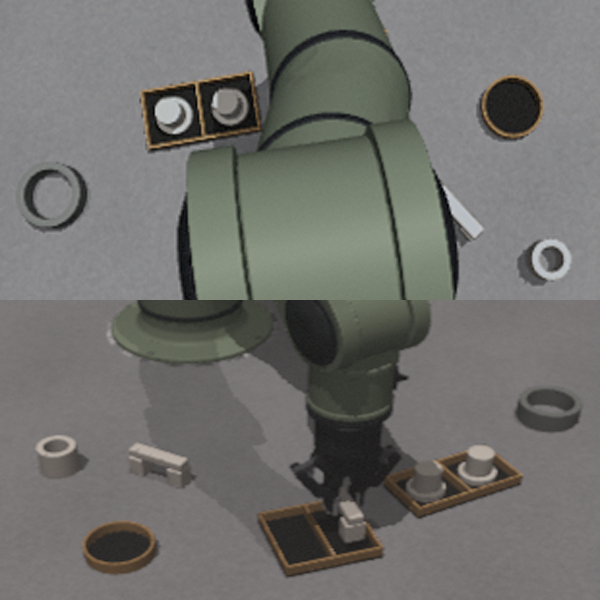

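Handle_1 is aligned over the left long bay (350,520 in the lower panel). Lowering it.

apply_moves(
  jaw=[-0.9,-0.9,-0.9,-0.9,-0.9],
  translation=[
    [0,0,-0.01],
    [0,0,-0.018],
    [0,0,-0.021],
    [0,0,-0.022],
    [0,0,-0.022],
  ],
  angular=[
    [0,0,0],
    [0,0,0],
    [0,0,0],
    [0,0,0],
    [0,0,0],
  ],
)

```text
clock: 16.2
position: [0.6253, 0.0415, 0.0484]
tool_rot: [-1.571, 0.001, 0.018]
force: [-7.2, -1.1, 12.3]
grip_width: 0.0194
```

apply_moves(
  jaw=[-0.9,-0.9,-0.9],
  translation=[
    [0,0,-0.001],
    [0,0,-0.001],
    [0,0,-0.001],
  ],
  angular=[
    [0,0,0],
    [0,0,0],
    [0,0,0],
  ],
)

```text
clock: 16.5
position: [0.6252, 0.0415, 0.0483]
tool_rot: [-1.571, 0.001, 0.018]
force: [-13.1, -0.9, 27.9]
grip_width: 0.0192
```

apply_moves(
  jaw=[-0.9,-0.4,-0.1,-0.1,-0.1],
  translation=[
    [0,0,0.001],
    [0,0,0.001],
    [0,0,0.001],
    [0,0,0.001],
    [0,0,0.008],
  ],
  angular=[
    [0,0,0],
    [0,0,0],
    [0,0,0],
    [0,0,0],
    [0,0,0],
  ],
)

```text
clock: 17.0
position: [0.6253, 0.0415, 0.0546]
tool_rot: [-1.571, 0.002, 0.018]
force: [0.1, -0.1, -0.8]
grip_width: 0.0384
```

apply_moves(
  jaw=[-0.1,-0.1,-0.1,0.2,0.2],
  translation=[
    [0,0,0.03],
    [0,0,0.06],
    [0,0,0.065],
    [-0.02,-0.019,0.065],
    [-0.05,-0.048,0.065],
  ],
  angular=[
    [0,0,0],
    [0,0,0],
    [0,0,0],
    [0,0,5],
    [0,0,12],
  ],
)

```text
clock: 17.5
position: [0.5761, -0.0052, 0.1205]
tool_rot: [-1.57, -0.002, 0.234]
force: [-0.0, -0.9, 0.1]
grip_width: 0.0515
```

apply_moves(
  jaw=[0.2,0.2,0.2,0.2,0.2],
  translation=[
    [-0.033,-0.032,0],
    [-0.066,-0.064,0],
    [-0.099,-0.096,0],
    [-0.126,-0.122,0],
    [-0.146,-0.14,0],
  ],
  angular=[
    [0,0,7],
    [0,0,14],
    [0,0,21],
    [0,0,26],
    [0,0,30.5],
  ],
)

```text
clock: 18.0
position: [0.4278, -0.1483, 0.1204]
tool_rot: [-1.571, 0.001, 0.762]
force: [-0.0, -0.0, -1.1]
grip_width: 0.0511
```

apply_moves(
  jaw=[0.2,0.2,0.2],
  translation=[
    [0,0,0],
    [0,0,0],
    [0,0,0],
  ],
  angular=[
    [0,0,0],
    [0,0,0],
    [0,0,0],
  ],
)

```text
clock: 18.3
position: [0.4306, -0.1459, 0.1204]
tool_rot: [-1.571, -0.001, 0.76]
force: [-0.5, 0.0, -0.8]
grip_width: 0.0512
```

```bash
python3 snap.py s7
```

```text
(no output)
```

View pics/s7.png

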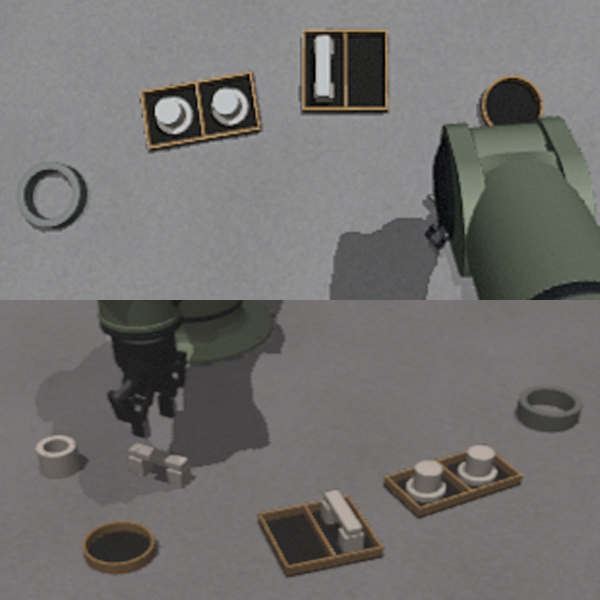

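Handle_1 stands in the left long bay (323,68). The gripper is over handle_2; same sequence.

apply_moves(
  jaw=[0.2,0.2,0.2,0.2,-0.9],
  translation=[
    [0,0,-0.03],
    [0,0,-0.06],
    [0,0,-0.077],
    [0,0,-0.077],
    [0,0,-0.077],
  ],
  angular=[
    [0,0,0],
    [0,0,0],
    [0,0,0],
    [0,0,0],
    [0,0,0],
  ],
)

```text
clock: 18.9
position: [0.4301, -0.1459, 0.0436]
tool_rot: [-1.57, 0.0, 0.761]
force: [0.3, -0.3, 0.8]
grip_width: 0.0383
```

apply_moves(
  jaw=[-0.9,-0.9,-0.9,-0.9,-0.9],
  translation=[
    [0,0,0],
    [0,0,0],
    [0,0,0],
    [0,0,0],
    [0,0,0],
  ],
  angular=[
    [0,0,0],
    [0,0,0],
    [0,0,0],
    [0,0,0],
    [0,0,0],
  ],
)

```text
clock: 19.4
position: [0.4305, -0.1465, 0.0443]
tool_rot: [-1.572, -0.001, 0.76]
force: [0.3, 1.4, 9.3]
grip_width: 0.0195
```

apply_moves(
  jaw=[-0.9,-0.9,-0.9,-0.9,-0.9],
  translation=[
    [0,0,0.02],
    [0,0,0.05],
    [0,0,0.077],
    [0.02,0.013,0.077],
    [0.047,0.03,0.077],
  ],
  angular=[
    [0,0,0],
    [0,0,0],
    [0,0,0],
    [0,0,-5],
    [0,0,-12],
  ],
)

```text
clock: 19.9
position: [0.4771, -0.1176, 0.1219]
tool_rot: [-1.573, -0.001, 0.544]
force: [0.3, -0.7, -0.5]
grip_width: 0.0193
```

apply_moves(
  jaw=[-0.9,-0.9,-0.9,-0.9,-0.9],
  translation=[
    [0.032,0.021,0],
    [0.064,0.042,0],
    [0.096,0.063,0],
    [0.128,0.084,0],
    [0.15,0.098,0],
  ],
  angular=[
    [0,0,-7],
    [0,0,-14],
    [0,0,-21],
    [0,0,-26],
    [0,0,-30.5],
  ],
)

```text
clock: 20.4
position: [0.6287, -0.0163, 0.121]
tool_rot: [-1.57, -0.001, 0.016]
force: [-1.1, 0.4, -1.0]
grip_width: 0.0191
```

apply_moves(
  jaw=[-0.9,-0.9,-0.9,-0.9,-0.9],
  translation=[
    [0,0,0],
    [0,0,0],
    [0,0,-0.02],
    [0,0,-0.04],
    [0,0,-0.05],
  ],
  angular=[
    [0,0,0],
    [0,0,0],
    [0,0,0],
    [0,0,0],
    [0,0,0],
  ],
)

```text
clock: 20.9
position: [0.6256, -0.0195, 0.0693]
tool_rot: [-1.571, 0.002, 0.018]
force: [0.7, 0.3, 0.4]
grip_width: 0.0194
```

apply_moves(
  jaw=[-0.9,-0.9],
  translation=[
    [0,0,0],
    [0,0,0],
  ],
  angular=[
    [0,0,0],
    [0,0,0],
  ],
)

```text
clock: 21.1
position: [0.6269, -0.0189, 0.071]
tool_rot: [-1.571, -0.0, 0.018]
force: [-0.3, -0.3, 0.2]
grip_width: 0.0193
```

```bash
python3 snap.py s8
```

```text
(no output)
```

View pics/s8.png

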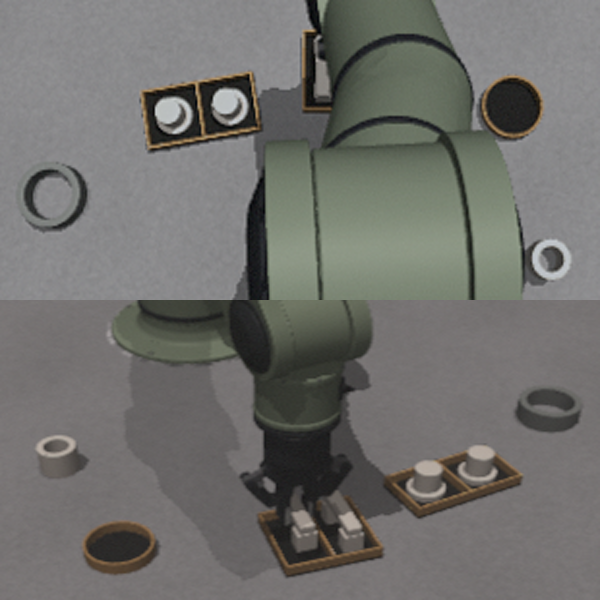

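Handle_2 is over the right long bay, clear of its neighbour. Lowering it.

apply_moves(
  jaw=[-0.9,-0.9,-0.9,-0.9,-0.9],
  translation=[
    [0,0,-0.01],
    [0,0,-0.018],
    [0,0,-0.021],
    [0,0,-0.022],
    [0,0,-0.022],
  ],
  angular=[
    [0,0,0],
    [0,0,0],
    [0,0,0],
    [0,0,0],
    [0,0,0],
  ],
)

```text
clock: 21.7
position: [0.6264, -0.0185, 0.0483]
tool_rot: [-1.571, 0.001, 0.018]
force: [-5.3, -0.9, 8.3]
grip_width: 0.0192
```

apply_moves(
  jaw=[-0.9,-0.9,-0.9],
  translation=[
    [0,0,-0.001],
    [0,0,-0.001],
    [0,0,-0.001],
  ],
  angular=[
    [0,0,0],
    [0,0,0],
    [0,0,0],
  ],
)

```text
clock: 22.0
position: [0.6264, -0.0186, 0.0482]
tool_rot: [-1.571, 0.001, 0.018]
force: [-11.4, -1.7, 25.2]
grip_width: 0.0194
```

apply_moves(
  jaw=[-0.9,-0.4,-0.1,-0.1,-0.1],
  translation=[
    [0,0,0.001],
    [0,0,0.001],
    [0,0,0.001],
    [0,0,0.001],
    [0,0,0.008],
  ],
  angular=[
    [0,0,0],
    [0,0,0],
    [0,0,0],
    [0,0,0],
    [0,0,0],
  ],
)

```text
clock: 22.5
position: [0.6263, -0.0184, 0.0546]
tool_rot: [-1.571, 0.002, 0.018]
force: [-0.3, -0.0, 0.1]
grip_width: 0.0383
```

apply_moves(
  jaw=[-0.1,-0.1,-0.1,-0.1,0.9],
  translation=[
    [0,0,0.03],
    [0,0,0.06],
    [0,0,0.065],
    [-0.02,-0.02,0.065],
    [-0.05,-0.05,0.065],
  ],
  angular=[
    [0,0,0],
    [0,0,0],
    [0,0,0],
    [0,0,0],
    [0,0,0],
  ],
)

```text
clock: 23.0
position: [0.5772, -0.0672, 0.1205]
tool_rot: [-1.57, -0.001, 0.021]
force: [0.6, -1.6, -0.2]
grip_width: 0.0519
```

apply_moves(
  jaw=[0.9,0.9,0.9,0.9,0.9],
  translation=[
    [-0.034,-0.034,0],
    [-0.068,-0.068,0],
    [-0.102,-0.102,0],
    [-0.136,-0.136,0],
    [-0.169,-0.166,0],
  ],
  angular=[
    [0,0,0],
    [0,0,0],
    [0,0,0],
    [0,0,0],
    [0,0,0],
  ],
)

```text
clock: 23.5
position: [0.4062, -0.2358, 0.1205]
tool_rot: [-1.571, -0.0, 0.018]
force: [0.2, -1.0, -0.3]
grip_width: 0.0814
```

apply_moves(
  jaw=[0.9,0.9,0.9,0.9,0.9],
  translation=[
    [-0.025,-0.025,0],
    [-0.04,-0.04,0],
    [-0.04,-0.04,0],
    [-0.04,-0.04,0],
    [-0.04,-0.04,0],
  ],
  angular=[
    [0,0,0],
    [0,0,0],
    [0,0,0],
    [0,0,0],
    [0,0,0],
  ],
)

```text
clock: 24.0
position: [0.3685, -0.2739, 0.1204]
tool_rot: [-1.571, -0.0, 0.019]
force: [0.5, 0.6, -0.1]
grip_width: 0.0809
```

```bash
python3 snap.py s9
```

```text
(no output)
```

View pics/s9.png

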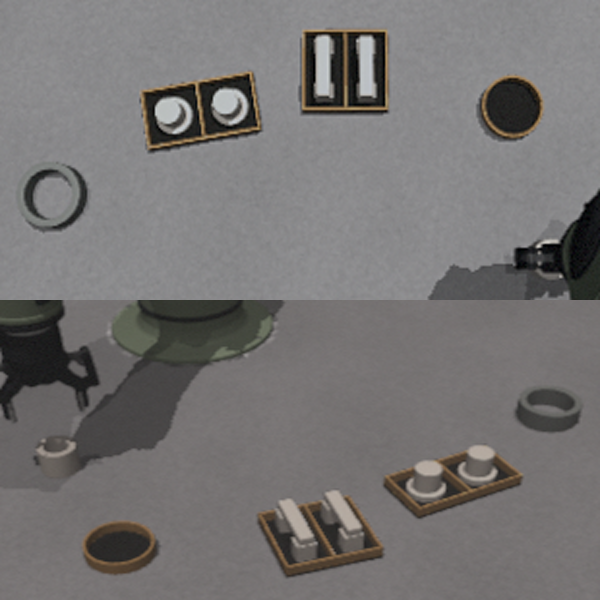

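Both handles stand in their bays (323,68 and 366,68). Now the sleeve.

apply_moves(
  jaw=[0.9,0.9,0.9,0.9,0.0],
  translation=[
    [0,0,-0.03],
    [0,0,-0.06],
    [0,0,-0.078],
    [0,0,-0.078],
    [0,0,-0.078],
  ],
  angular=[
    [0,0,0],
    [0,0,0],
    [0,0,0],
    [0,0,0],
    [0,0,0],
  ],
)

```text
clock: 24.6
position: [0.3682, -0.2741, 0.0426]
tool_rot: [-1.571, 0.0, 0.019]
force: [0.3, -0.1, 0.7]
grip_width: 0.0686
```

apply_moves(
  jaw=[0.0,0.0,0.0,0.0,0.0],
  translation=[
    [0,0,0],
    [0,0,0],
    [0,0,0],
    [0,0,0],
    [0,0,0],
  ],
  angular=[
    [0,0,0],
    [0,0,0],
    [0,0,0],
    [0,0,0],
    [0,0,0],
  ],
)

```text
clock: 25.1
position: [0.3685, -0.2746, 0.0437]
tool_rot: [-1.572, -0.002, 0.018]
force: [-0.3, 3.1, 9.2]
grip_width: 0.0538
```

apply_moves(
  jaw=[0.0,0.0,0.0,0.0,0.0],
  translation=[
    [0,0,0.02],
    [0,0,0.05],
    [0,0,0.078],
    [0.02,0.004,0.078],
    [0.05,0.011,0.078],
  ],
  angular=[
    [0,0,0],
    [0,0,0],
    [0,0,0],
    [0,0,0],
    [0,0,0],
  ],
)

```text
clock: 25.6
position: [0.4179, -0.2645, 0.1226]
tool_rot: [-1.573, -0.002, 0.016]
force: [0.2, -0.5, -1.2]
grip_width: 0.0535
```

apply_moves(
  jaw=[0.0,0.0,0.0,0.0,0.0],
  translation=[
    [0.04,0.009,0],
    [0.08,0.018,0],
    [0.12,0.026,0],
    [0.145,0.032,0],
    [0.159,0.035,0],
  ],
  angular=[
    [0,0,0],
    [0,0,0],
    [0,0,0],
    [0,0,0],
    [0,0,0],
  ],
)

```text
clock: 26.1
position: [0.5792, -0.2271, 0.1215]
tool_rot: [-1.571, -0.002, 0.02]
force: [-0.1, -0.9, -1.4]
grip_width: 0.0529
```

apply_moves(
  jaw=[0.0,0.0,0.0,0.0,0.0],
  translation=[
    [0,0,0],
    [0,0,0],
    [0,0,-0.02],
    [0,0,-0.04],
    [0,0,-0.05],
  ],
  angular=[
    [0,0,0],
    [0,0,0],
    [0,0,0],
    [0,0,0],
    [0,0,0],
  ],
)

```text
clock: 26.6
position: [0.5754, -0.229, 0.0695]
tool_rot: [-1.571, 0.001, 0.017]
force: [-1.0, -0.6, -0.6]
grip_width: 0.0531
```

apply_moves(
  jaw=[0.0,0.0],
  translation=[
    [0,0,0],
    [0,0,0],
  ],
  angular=[
    [0,0,0],
    [0,0,0],
  ],
)

```text
clock: 26.8
position: [0.5768, -0.2288, 0.0711]
tool_rot: [-1.571, -0.0, 0.018]
force: [0.7, -0.5, -0.2]
grip_width: 0.0531
```

```bash
python3 snap.py s10
```

```text
(no output)
```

View pics/s10.png

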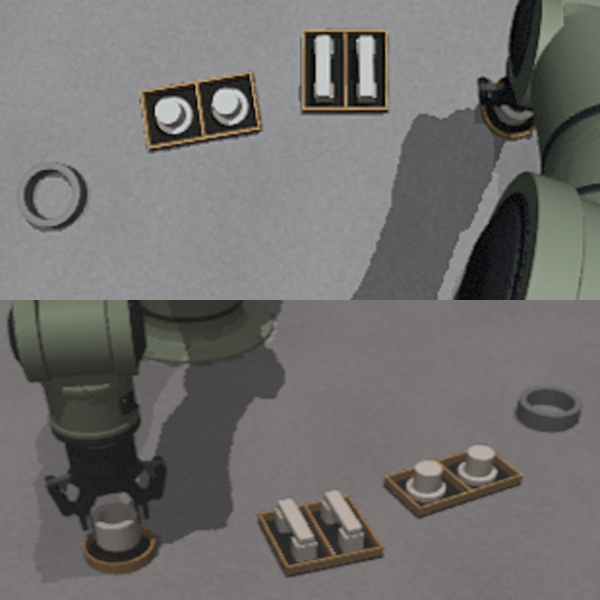

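The sleeve is centred over the tub (118,525). Lowering it.

apply_moves(
  jaw=[0.0,0.0,0.0,0.0,0.0],
  translation=[
    [0,0,-0.01],
    [0,0,-0.018],
    [0,0,-0.022],
    [0,0,-0.023],
    [0,0,-0.023],
  ],
  angular=[
    [0,0,0],
    [0,0,0],
    [0,0,0],
    [0,0,0],
    [0,0,0],
  ],
)

```text
clock: 27.4
position: [0.5764, -0.2283, 0.0477]
tool_rot: [-1.571, 0.001, 0.018]
force: [-7.9, 2.9, 18.7]
grip_width: 0.0536
```

apply_moves(
  jaw=[0.0,0.0,0.0],
  translation=[
    [0,0,-0.001],
    [0,0,-0.001],
    [0,0,-0.001],
  ],
  angular=[
    [0,0,0],
    [0,0,0],
    [0,0,0],
  ],
)

```text
clock: 27.7
position: [0.5764, -0.2283, 0.0476]
tool_rot: [-1.571, 0.001, 0.018]
force: [-14.2, 5.8, 33.8]
grip_width: 0.0533
```

apply_moves(
  jaw=[0.0,0.4,0.7,0.7,0.7],
  translation=[
    [0,0,0.001],
    [0,0,0.001],
    [0,0,0.001],
    [0,0,0.001],
    [0,0,0.008],
  ],
  angular=[
    [0,0,0],
    [0,0,0],
    [0,0,0],
    [0,0,0],
    [0,0,0],
  ],
)

```text
clock: 28.2
position: [0.5763, -0.2282, 0.0536]
tool_rot: [-1.57, 0.001, 0.018]
force: [-0.7, -0.3, 0.3]
grip_width: 0.0726
```

apply_moves(
  jaw=[0.7,0.7,0.7,0.7,0.7],
  translation=[
    [0,0,0.03],
    [0,0,0.07],
    [0,0,0.11],
    [-0.03,-0.03,0.13],
    [-0.06,-0.06,0.15],
  ],
  angular=[
    [0,0,0],
    [0,0,0],
    [0,0,0],
    [0,0,0],
    [0,0,0],
  ],
)

```text
clock: 28.7
position: [0.5166, -0.2885, 0.2061]
tool_rot: [-1.571, -0.001, 0.02]
force: [0.1, -1.0, -1.2]
grip_width: 0.0724
```

apply_moves(
  jaw=[0.7,0.7,0.7,0.7,0.7],
  translation=[
    [-0.03,-0.03,0.01],
    [-0.06,-0.06,0.02],
    [-0.09,-0.09,0.03],
    [-0.11,-0.11,0.03],
    [-0.11,-0.11,0.03],
  ],
  angular=[
    [0,0,0],
    [0,0,0],
    [0,0,0],
    [0,0,0],
    [0,0,0],
  ],
)

```text
clock: 29.2
position: [0.4035, -0.4018, 0.2351]
tool_rot: [-1.573, 0.001, 0.012]
force: [-0.1, 0.2, -0.0]
grip_width: 0.0731
```

```bash
python3 snap.py s11; python3 -c "
import numpy as np,cv2
from h import *
T=dict(np.load('top_s11.npz'));a=np.load('top0.npz')['pixels'].astype(int);b=T['pixels'].astype(int)
d=abs(a-b).max(2); print('tape diff',(d[215:262,102:150]>40).sum(),'scraper diff',(d[205:270,422:450]>40).sum())"
```

```text
tape diff 0 scraper diff 173
```

View pics/s11.png

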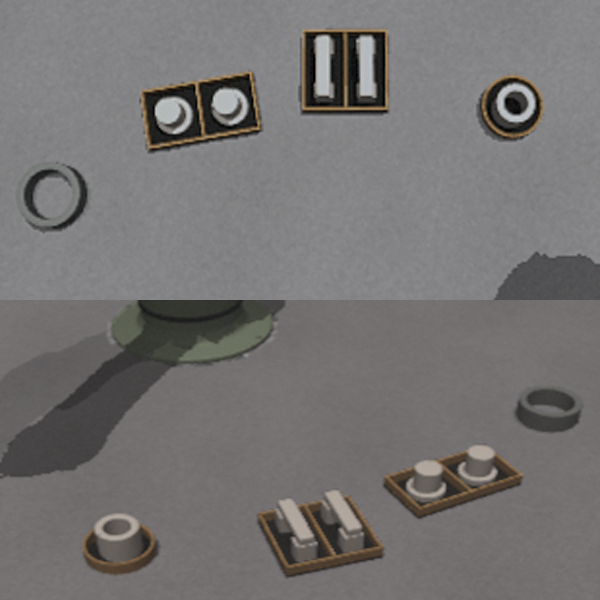

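All five stand upright in their bays, with the sleeve in the tub at (512,103). The scraper difference is probably the arm or its shadow, so I'll check its orange handle in the scene view and hand in only if it is unchanged.

```bash
python3 - <<'E'
import numpy as np,cv2
from workcell import workorder,observe
c=[]
for n in("scene0","scene_s11"):
    p=np.load(n+".npz")["pixels"][225:280,95:135]; h=cv2.cvtColor(p,cv2.COLOR_RGB2HSV)
    m=(h[:,:,1]>150)&(h[:,:,0]<18); c.append(np.r_[m.sum(),np.argwhere(m).mean(0)]); print(c[-1])
print(observe()["force"])
if abs(c[0]-c[1])[1:].max()<.5: print(workorder.job_done())
E
```

```text
[254.          21.09055118  17.44488189]
[255.          21.04313725  17.41568627]
[ 1.2845429   0.26348246 -0.01927224]
the job is handed in; nothing more can be done
None
```

I sorted all five mouldings in the order asked and handed the job in at about 29 s of the 115 s allowed. The two bungs are in the square bays, the two handles lie lengthwise in the long bays, and the sleeve is in the round tub.

- **Placing:** I lowered each piece until I felt it touch the floor of its bay (about 22–34 N), then eased off and let go. The last pictures from both cameras show every piece upright in its own bay, with the arm clear and the wrist force close to zero.
- **Tape and scraper:** The tape's pixels in the top view did not change. For the scraper, the top view showed 173 changed pixels, which I put down to the arm or its shadow. In the scene view, the scraper's orange handle sits within 0.1 pixel of where it started.
- **Closing the jaws:** Each grip pushed back with about 9–12 N, probably from the pads swinging forward as they close. No piece tipped.

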